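Close the gluing form on an umbrella handle and hold it pressed

ROBOT

A 7-joint arm with a two-finger parallel gripper is mounted at the origin on the work surface. World frame = base frame: x ahead of the robot, y to its left, z up, the work surface at z = 0. Lengths are in m, angles in rad, forces in N, time in s.
With the tool pointing down it reaches from about 0.35 to 0.9 m from the base axis. Payload 8.1 kg.
Tool frame: the origin (TCP) lies on the centre line of the jaws, within the pads' length; the fingertips stand 17 mm ahead of it and the grasp point (between the pads) lies 2 mm behind it; z points along the fingers, y is the direction in which the jaws open and shut (so a half turn about z gives the same grasp; the last joint's range is limited). The gripper opens to 92 mm and grips with 3 to 60 N. Pads are 19 mm wide; open, the fingers measure 130 mm over their backs; the gripper's body (75 mm by 190 mm) begins 47 mm behind the grasp point.
Start: joints at [1.157, 0.434, 0.025, 1.573, -0.012, 1.134, -0.075], TCP at [0.191, -0.595, 0.244] pointing down, gripper open.
Joint ranges: [-2.62, 2.62], [-0.44, 2.09], [-1.27, 1.32], [0.08, 2.57], [-1.32, 4.46], [0.12, 2], [-2.74, 2.74]. Speed limits (rad/s): [2.22, 2.22, 3.01, 3.01, 3.14, 3.14, 3.14].

INTERFACE

Orientations are given as a rotation vector (axis times angle).
In Python, from cell import arm, imaging, job gives the robot as it stands.
- The arm moves only by the tool jog_arm, never from a script. Its argument "moves" is a list of rows, each an object with "fingers": the closure, from -1 (fully open) to 1 (shut); "xyz": the shift along the tool's x, y, z in cm, a list of three; "angular": the turn, a rotation vector about the tool's x, y, z in rad, a list of three. In form: [{"fingers": fingers, "xyz": [dx, dy, dz], "angular": [ax, ay, az]}, ...]. A call has 1 to 12 rows; each row is the pose to reach, as a shift and turn from the pose commanded when the call began, along the tool's axes at that moment; what a row does not reach only later rows make up. A row lasts 1/8 s, in which the tool goes at most 62.5 mm and 10.7 degrees, less where a joint would pass 70% of its speed; a pose out of reach is approached as far as the arm can. A call with a gripper value outside its range is refused whole. The fingers move at their own pace and stop on an object; "grip_force" is the grip in N (left out, the last holds). Time passes only in rows, so rows that repeat a pose let the fingers close. It gives the time, the measured TCP pose, the force and the opening at its end, in the units of the state.
- arm.observe(): the state, without advancing time (a new reading comes with each control period).
- imaging.get_image(name): name is "side" or "top"; returns the picture (400x640x3 uint8, red, green, blue); there is no depth.
- imaging.camera_params(name): a dict with "fx", "fy", "cx", "cy" (pixels), "rvec" (rotation vector, rad) and "tvec" (3), from world to camera coordinates, as OpenCV has them. Camera axes: x right, y down, z forward; pixel columns grow to the right and rows downward; lengths in m; the calibration is good to about 2 mm. A picture is of the moment at which its call begins. camera_params takes no time and is no camera call.
- job.sign_off(): hands the job in, once; it reports no verdict.
The state is a dict: "clock": time; "joints": joint angles; "dq": joint speeds; "joint_efforts": joint torques, N m; "position": TCP position; "ee_rot": TCP orientation; "force": force on the tool from outside, world axes, zero at the start; "ft_torque": the same for the moment, N m; "width": opening from 0.0 (shut) to 1.0 (fully open).
Only numpy, scipy, OpenCV 4.12 (cv2) and the standard library are available. Lean on these libraries where they do the work, as an engineer would, in place of code of your own. Each camera call takes 0.05 s, during which the arm holds its last target. There are 200 camera calls.

TASK

Turn the black handwheel clockwise until the carriage's yellow pointer lines up with the red flag, then set the loose upper half of the gluing form (orange grip) onto the two dowels of the lower half, fully home over the glued umbrella handle. Keep hold of the orange grip and press the pair down so that the sprung lower half sinks at least 4 mm, and finish like that, still holding and pressing. Leave the jar, the spare crook and the screwdriver where they are.

Things in the scene. Friction and masses are not known exactly. Their poses are not given: they have to be found in the camera images.
- wheel (a joint): angle of the black handwheel (rad): 0 at its end stop, grows as the wheel is turned clockwise seen from above, up to 5; it starts near 0. Stiff (about 0.1 N m), stays where it is left. Each rad drives the carriage 12 mm along base +y, away from the wheel.
- wheel_grip (a point): point on the handwheel's vertical axis at the height to grip. The wheel is a plain round disc 56 mm in diameter and 26 mm tall, this point at mid-height; its underside lies 15 mm above the green gearbox (75 x 70 mm) on which it stands. It can be gripped across its diameter at any yaw; it turns about this point.
- base: green fixture base plate, 180 (x) x 300 (y) x 15 mm, fixed to the table; origin under its centre, z up. The handwheel stands near its -y end, the steel carriage slides along its y axis on the +y half, the scale with the red flag runs along its +x edge.
- pointer (a point): tip of the small yellow pointer on the carriage's +x edge; it moves with the carriage along base y. It must stand at the same base-y as the red flag.
- flag: red flag fixed on the scale, a 4 mm wide blade (27 mm tall with its foot); origin under its centre, axes parallel to the base. 24 to 44 mm ahead of the pointer at the start, in base +y.
- lower_face (a point): centre of the upper (parting) face of the lower form half, an aluminium block 110 (x) x 88 (y) x 24 mm on the carriage; axes parallel to the base: x along the groove in which the wooden umbrella handle lies (21 mm thick, half of it standing above the face, its crook bending outside the block at the -x end), z up. Moves with the carriage.
- dowel_big (a point): top of the thick brass dowel, 14 mm in diameter, 18 mm above the parting face (upper 8 mm tapered), at (+36, +28.5) mm from lower_face in base axes.
- dowel_small (a point): top of the thin brass dowel, 10 mm in diameter, 18 mm tall (upper 8 mm tapered), at (-36, -28.5) mm from lower_face.
- bed (a joint): how far the sprung lower half is pressed down (m): 0 at rest, stop at 0.007. It does not sink under the upper half's own weight; it begins to sink at a push of a few N, needs about 12 N for 4 mm and 20 N for all 7 mm.
- upper: loose upper form half, 0.45 kg: aluminium plate 110 (x) x 88 (y) x 22 mm, groove along x beneath (26 wide, 13 deep); on top an orange grip bar 70 (x) x 30 (y) mm, 22 to 58 mm above the underside. Origin: centre of underside, z up. Home when it is on lower_face with axes parallel, each dowel in its hole. Stands upright on the table at the start, left or right of the fixture.
- hole_big (a point): centre of the big through hole (17 mm) at the upper half's underside, at (+36, +28.5) mm from its origin.
- hole_small (a point): centre of the small through hole (13 mm) at the upper half's underside, at (-36, -28.5) mm from its origin.
- glue_jar: amber jar with yellow lid, 76 mm in diameter, 90 mm tall; origin under its centre. On the other side of the fixture from the upper half. Leave alone.
- spare_crook: dark wooden umbrella crook lying beyond the fixture, about 160 x 80 mm, 21 mm thick. Leave alone.
- screwdriver: screwdriver with red handle lying beyond the fixture. Leave alone.
Things that resemble listed ones, but are neither listed nor needed, are in the scene too. Of the things like the upper, leave any that is blue or purple; of the rest the larger one is meant.

How it is judged:
On the way, in this order (a step that is already met when the one before it is completed fails the run):
1. the pointer stands at the red flag (within 3.5 mm), the upper half still standing aside (y of pointer in the frame of flag between -0.0035 and 0.0035 m and horizontal distance between upper and lower_face above 0.1 m), for 0.3 s.
2. the upper half is home on the dowels (horizontal distance between hole_big and dowel_big below 0.004 m and horizontal distance between hole_small and dowel_small below 0.004 m and z of upper in the frame of lower_face below 0.002 m), for 0.2 s.
At the end, for the whole second after the job is handed in: The pointer stands within 3.5 mm of the red flag; the upper half is home: each hole within 4 mm of its own dowel, the faces within 2 mm, level within 0.04 rad; the fingers hold the upper half (over 3 N) and the sprung lower half is pressed down more than 3 mm through the last second, all at rest (all of step 2 and y of pointer in the frame of flag between -0.0035 and 0.0035 m and angle between upper's own z axis and vertical below 0.04 rad and value of joint bed above 0.003 m and contact force between the fingers and upper above 3 N and linear speed of upper below 0.02 m/s); the arm keeps its last pose, push and grip.
It fails at once if jar, spare crook or screwdriver moved by more than 30 mm (distance of any of glue_jar, spare_crook, screwdriver from where it was at the start of the episode above 0.03 m).
It also fails if it takes over 72 s, if anything falls off the work surface, if the arm or the gripper's body presses on something with over 40 N, if the wrist force passes 120 N, or if a joint passes its speed limit or range.

## Working session

There is one attempt and no reset: what is moved stays moved. The work goes in short steps, Python scripts to look and compute and a tool call to move; the robot and the scene stay as the last step left them, time stands still between calls to the robot, and variables do not carry over. Pictures are saved under pics/ and viewed, about 8 in all and at most 12, crops included, and the job is handed in when it is done.

Besides the shell and the picture viewer there is one more tool, called after "Request:" as a command line: name --argument value ..., lists and objects as JSON in quotes. jog_arm: Moves the arm, as the interface text tells. Its arguments: {"type":"object","properties":{"moves":{"type":"array"},"grip_force":{"type":"number"}},"required":["moves"]}

```bash
mkdir -p pics; ls
python3 - <<'E'
from cell import arm, imaging
import cv2
print(arm.observe())
for n in("top","side"):
    p=imaging.camera_params(n);print(n,p)
    im=imaging.get_image(n);cv2.imwrite(f"pics/{n}0.png",im[:,:,::-1])
E
```

```text
pics
{'clock': 0.0, 'joints': array([ 1.15739097,  0.43523898,  0.02494819,  1.57407335, -0.01158979,
        1.13401691, -0.07510519]), 'dq': array([ 4.08305690e-04, -3.17963691e-03,  4.66653535e-05, -1.91646701e-03,
        9.22271567e-04, -1.54232169e-03, -8.14190956e-04]), 'joint_efforts': array([ 1.05362133e-04, -6.67838788e+01,  9.85164978e-01, -3.14455998e+01,
       -6.05165237e-02,  4.28730296e-02,  1.23008590e-04]), 'position': array([ 0.19095235, -0.59460994,  0.24294392]), 'ee_rot': array([-3.10222033e+00, -4.85935882e-01,  6.07677775e-04]), 'force': array([ 0.14318769, -0.08364432,  0.67991177]), 'ft_torque': array([0.0205281 , 0.02152107, 0.01468888]), 'width': 0.999151992096854}
top {'fx': 374.5266510325539, 'fy': 374.5266510325539, 'cx': 316.95866660925, 'cy': 203.24227349259328, 'rvec': array([ 2.16341671, -2.03865839,  0.224365  ]), 'tvec': array([-0.09439632,  0.5264073 ,  0.99819674])}
side {'fx': 409.8128108578511, 'fy': 409.8128108578511, 'cx': 324.15411410965027, 'cy': 197.96714045602832, 'rvec': array([ 0.59658025, -2.67688073,  1.09648264]), 'tvec': array([0.46052933, 0.24756512, 0.92930588])}
```

View pics/top0.png

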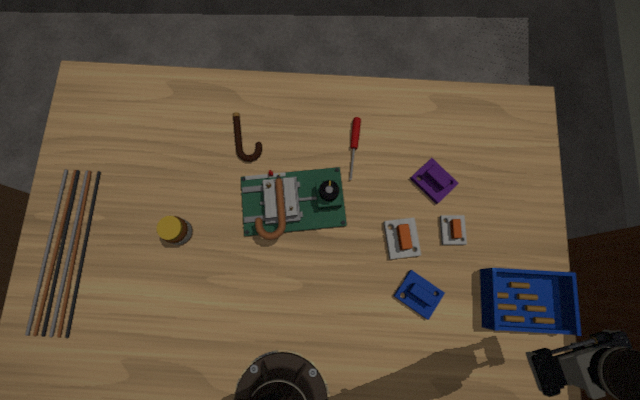

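View pics/side0.png

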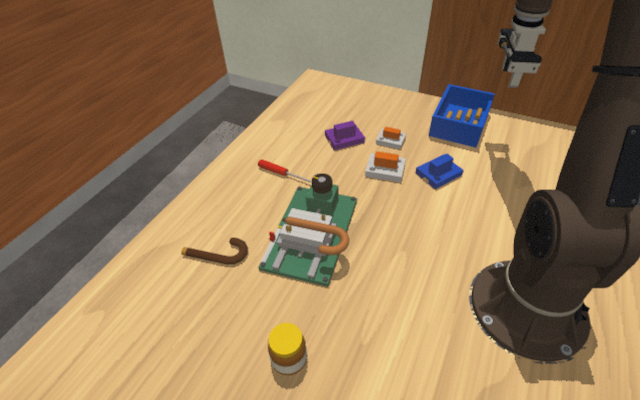

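The top view shows the fixture at about (293,201), with the handwheel at (329,190) and the larger orange-grip upper at (402,238). The jar is at (172,230), the red flag near (270,173). The side view confirms this. Next I'll enlarge both.

```bash
cat > h.py <<'E'
import numpy as np, cv2
from cell import arm, imaging
def crop(n,x0,y0,x1,y1,s,name,step=10,im=None):
    im=imaging.get_image(n) if im is None else im
    c=cv2.resize(im[y0:y1,x0:x1,::-1],None,fx=s,fy=s,interpolation=cv2.INTER_CUBIC)
    c=cv2.convertScaleAbs(c,alpha=1.5,beta=10)
    for x in range(-(-x0//step)*step,x1,step):
        cv2.line(c,((x-x0)*s,0),((x-x0)*s,5),(0,255,255),1); cv2.putText(c,str(x),((x-x0)*s,15),0,.35,(0,255,255),1)
    for y in range(-(-y0//step)*step,y1,step):
        cv2.line(c,(0,(y-y0)*s),(5,(y-y0)*s),(0,255,255),1); cv2.putText(c,str(y),(6,(y-y0)*s+4),0,.35,(0,255,255),1)
    cv2.imwrite("pics/"+name,c)   # label x: pixel left edge; subtract 0.5 for centre convention
def ray(n,u,v):
    p=imaging.camera_params(n);R=cv2.Rodrigues(p["rvec"])[0]
    d=R.T@np.array([(u-p["cx"])/p["fx"],(v-p["cy"])/p["fy"],1.]);return -R.T@p["tvec"],d
def atz(n,u,v,z):
    c,d=ray(n,u,v);return c+d*(z-c[2])/d[2]
def tri(ut,us):
    A=np.zeros((3,3));b=np.zeros(3)
    for n,q in(("top",ut),("side",us)):
        c,d=ray(n,*q);d/=np.linalg.norm(d);P=np.eye(3)-np.outer(d,d);A+=P;b+=P@c
    return np.linalg.solve(A,b)
def proj(n,X):
    p=imaging.camera_params(n)
    return cv2.projectPoints(np.atleast_2d(X).astype(float),p["rvec"],p["tvec"],np.array([[p["fx"],0,p["cx"]],[0,p["fy"],p["cy"]],[0,0,1]]),None)[0][:,0]
E
python3 - <<'E'
from h import *
t=cv2.imread("pics/top0.png")[:,:,::-1];s=cv2.imread("pics/side0.png")[:,:,::-1]
crop("top",233,160,353,245,6,"tf.png",im=t)
crop("top",375,205,475,270,8,"tu.png",im=t)
crop("side",250,140,415,285,4,"sf.png",im=s)
E
```

```text
(no output)
```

View pics/tf.png

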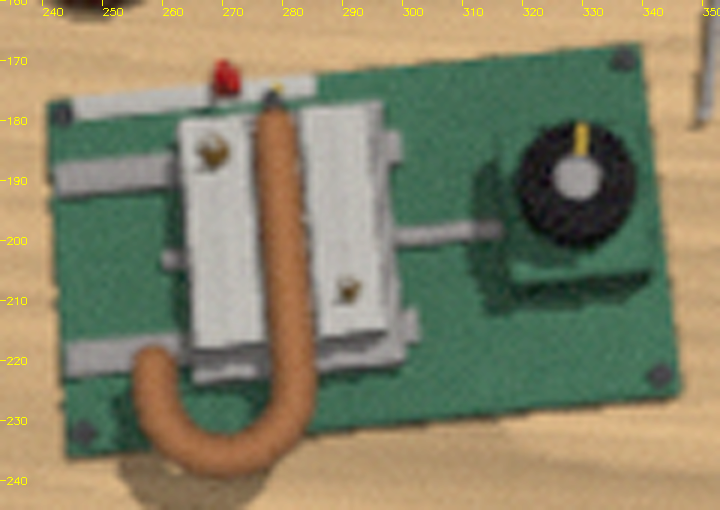

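View pics/tu.png

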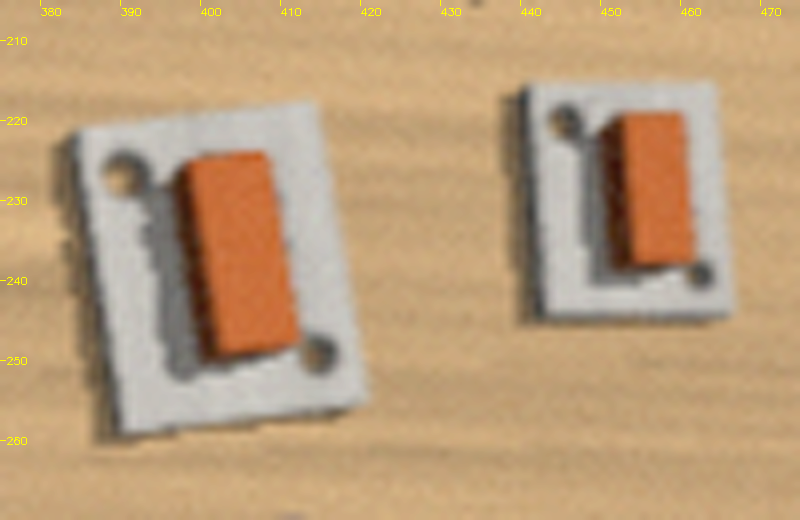

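View pics/sf.png

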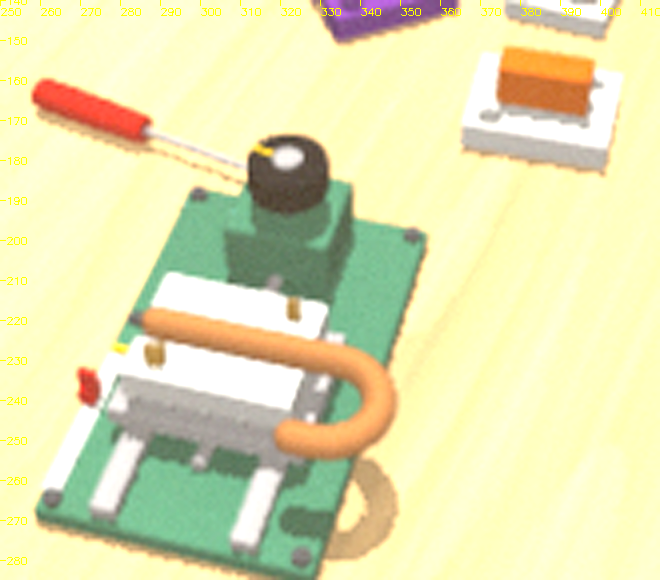

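The enlarged top crop has base corners at (241,177), (340,167), (346.5,226) and (244,236.5). The wheel hub is at (329,190), the pointer at (279,175) and the flag at (271,173). The dowels are at (268,185) and (291,208). The larger orange upper has its big hole at (391,227) and small hole at (415,249), so it has nearly the same orientation as the base. In the side view the hub is at (322,179), pointer (280,227), flag (272,236) and dowels (289,228) and (323,217).

Run:
```python
from h import *
np.set_printoptions(precision=4,suppress=True)
h=.5
T=lambda x,y:(233+x/6-h,160+y/6-h); U=lambda x,y:(375+x/8-h,205+y/8-h); S=lambda x,y:(250+x/4-h,140+y/4-h)
def fit(obs,loc):  # 2D rigid fit
    obs=np.array(obs)[:,:2];loc=np.array(loc,float);a=loc-loc.mean(0);b=obs-obs.mean(0)
    th=np.arctan2((a[:,0]*b[:,1]-a[:,1]*b[:,0]).sum(),(a*b).sum());c,s=np.cos(th),np.sin(th);R=np.array([[c,-s],[s,c]])
    t=obs.mean(0)-R@loc.mean(0);return th,t,obs-(loc@R.T+t)
B=[atz("top",*T(*p),.015) for p in((48,101),(640,43),(681,395),(66,459))]
th,t,r=fit(B,[(.09,.15),(.09,-.15),(-.09,-.15),(-.09,.15)]);print("base",th,t,r.tolist())
R=np.array([[np.cos(th),-np.sin(th)],[np.sin(th),np.cos(th)]])
loc=lambda p:np.r_[(p[:2]-t)@R,p[2]]
for n,a,b in(("hub",(577,180),(288,157)),("pointer",(277,91),(120,349)),("flag",(227,80),(89,386)),("dbig",(212,152),(155,345)),("dsmall",(348,289),(293,299))):
    p=tri(T(*a),S(*b));print(n,p,"loc",loc(p),"reproj",proj("top",p)[0]-T(*a),proj("side",p)[0]-S(*b))
L=[atz("top",*T(*p),.0) for p in((0,0),)]
for nm,q in(("wheelcentre",(577,184)),):
    for z in(.1,.12):print(nm,z,atz("top",*T(*q),z))
for z,pts,lc in((.022,((75,130),(315,102),(368,402),(120,432)),(.055,.044)),(.058,((187,160),(268,150),(299,343),(219,357)),(.035,.015))):
    th2,t2,r2=fit([atz("top",*U(*p),z) for p in pts],[(lc[0],lc[1]),(lc[0],-lc[1]),(-lc[0],-lc[1]),(-lc[0],lc[1])]);print("upper",th2,t2,r2.tolist())
th2,t2,r2=fit([atz("top",*U(*p),.022) for p in((125,174),(319,355))],[(.036,.0285),(-.036,-.0285)]);print("holes",th2,t2,r2.tolist())
```

```text
base 0.16055398366649595 [0.5445 0.0103] [[-1.709662117777011e-05, -0.0022500597920059873], [-0.00032640331852573645, 0.001128897235063625], [0.0004852083315568523, 0.0018381989252516384], [-0.0001417083918532902, -0.000717036368309304]]
hub [ 0.5608 -0.0931  0.105 ] loc [-0.0005 -0.1046  0.105 ] reproj [-0.0079 -0.0447] [0.0441 0.0139]
pointer [0.6133 0.0538 0.0396] loc [0.0748 0.032  0.0396] reproj [0.0478 0.2325] [-0.2532 -0.0851]
flag [0.6217 0.0806 0.0271] loc [0.0874 0.0571 0.0271] reproj [0.0125 0.0585] [-0.065  -0.0218]
dbig [0.5692 0.0758 0.0871] loc [0.0349 0.0607 0.0871] reproj [-0.0366 -0.1807] [0.1988 0.0648]
dsmall [0.5082 0.008  0.0891] loc [-0.0363  0.0036  0.0891] reproj [-0.0385 -0.2259] [0.2401 0.0717]
wheelcentre 0.1 [ 0.5601 -0.0933  0.1   ]
wheelcentre 0.12 [ 0.5549 -0.093   0.12  ]
upper 0.17388566687704246 [ 0.453 -0.311] [[-0.0007095080557634192, -0.0003413103019863639], [-0.0005090926112252259, -0.0001250754542490573], [0.0008717517217019521, -0.0001439143457243608], [0.00034684894528663746, 0.0006103001019598375]]
upper 0.17426542796358155 [ 0.4529 -0.3113] [[-0.0008689278403279377, -0.001065803196722448], [-0.0008693486856831689, 0.00036061610069937355], [0.0014841958961097634, 0.0014373243463081664], [0.00025408062990123215, -0.000732137250285092]]
holes 0.18384679552671548 [ 0.4534 -0.3117] [[0.0002880511981588896, 0.0003302124441865728], [-0.0002880511981589451, -0.0003302124441865728]]
```

```bash
cat >> h.py <<'E'
from scipy.spatial.transform import Rotation as Ro
def goal(x,y,z,yaw,note=""):  # shift/turn in tool axes from measured pose to tool-down pose, tool x at yaw
    o=arm.observe();R=Ro.from_rotvec(o["ee_rot"]);G=Ro.from_euler("z",yaw)*Ro.from_euler("x",np.pi)
    d=R.inv().apply(np.array([x,y,z])-o["position"])*100
    print(note,"xyz cm",d.round(2),"ang",(R.inv()*G).as_rotvec().round(3))
def st():
    o=arm.observe();R=Ro.from_rotvec(o["ee_rot"]);x=R.apply([1,0,0]);z=R.apply([0,0,1])
    print("t",o["clock"],"pos",o["position"].round(4),"yaw",np.arctan2(x[1],x[0]).round(4),"z",z.round(4),"q",o["joints"].round(3),"F",o["force"].round(1),"M",o["ft_torque"].round(2),"w",round(o["width"],4))
E
python3 -c "
from h import *
st();goal(.5605,-.093,.18,.311)"
```

```text
t 0.1 pos [ 0.191  -0.5947  0.243 ] yaw 0.3107 z [-5.0e-04  1.3e-03 -1.0e+00] q [ 1.157  0.435  0.025  1.574 -0.012  1.134 -0.075] F [ 0.2 -0.1 -0.5] M [ 0.03  0.02 -0.01] w 0.9995
 xyz cm [ 50.52 -36.46   6.35] ang [-0.001  0.    -0.   ]
```

Request:
jog_arm --moves '[{"fingers": -1,"xyz": [50.5,-36.5,6.3],"angular": [0,0,0]},{"fingers": -1,"xyz": [50.5,-36.5,6.3],"angular": [0,0,0]},{"fingers": -1,"xyz": [50.5,-36.5,6.3],"angular": [0,0,0]},{"fingers": -1,"xyz": [50.5,-36.5,6.3],"angular": [0,0,0]},{"fingers": -1,"xyz": [50.5,-36.5,6.3],"angular": [0,0,0]},{"fingers": -1,"xyz": [50.5,-36.5,6.3],"angular": [0,0,0]},{"fingers": -1,"xyz": [50.5,-36.5,6.3],"angular": [0,0,0]},{"fingers": -1,"xyz": [50.5,-36.5,6.3],"angular": [0,0,0]},{"fingers": -1,"xyz": [50.5,-36.5,6.3],"angular": [0,0,0]},{"fingers": -1,"xyz": [50.5,-36.5,6.3],"angular": [0,0,0]},{"fingers": -1,"xyz": [50.5,-36.5,6.3],"angular": [0,0,0]},{"fingers": -1,"xyz": [50.5,-36.5,6.3],"angular": [0,0,0]}]'

```text
clock: 1.6
position: [0.5599, -0.0933, 0.1802]
ee_rot: [3.103, 0.487, -0.002]
force: [0.4, -0.4, 0.1]
width: 1.002
```

```bash
python3 -c "
from h import *
st();goal(.5605,-.093,.13,.311)"
```

```text
t 1.6 pos [ 0.5599 -0.0933  0.1802] yaw 0.3114 z [-1.3e-03 -3.0e-04 -1.0e+00] q [ 0.219  0.416 -0.202  1.781  0.1    0.956 -1.283] F [ 0.4 -0.4  0.1] M [-0.02 -0.01  0.01] w 1.0022
 xyz cm [ 0.07 -0.01  5.02] ang [-0.     0.001  0.   ]
```

Request:
jog_arm --moves '[{"fingers": -1,"xyz": [0,0,2],"angular": [0,0,-1.95]},{"fingers": -1,"xyz": [0,0,2],"angular": [0,0,-1.95]},{"fingers": -1,"xyz": [0,0,2],"angular": [0,0,-1.95]},{"fingers": -1,"xyz": [0,0,2],"angular": [0,0,-1.95]},{"fingers": -1,"xyz": [0,0,2],"angular": [0,0,-1.95]},{"fingers": -1,"xyz": [0,0,2],"angular": [0,0,-1.95]},{"fingers": -1,"xyz": [0,0,2],"angular": [0,0,-1.95]},{"fingers": -1,"xyz": [0,0,2],"angular": [0,0,-1.95]},{"fingers": -1,"xyz": [0,0,2],"angular": [0,0,-1.95]},{"fingers": -1,"xyz": [0,0,2],"angular": [0,0,-1.95]},{"fingers": -1,"xyz": [0,0,2],"angular": [0,0,-1.95]},{"fingers": -1,"xyz": [0,0,2],"angular": [0,0,-1.95]}]'

```text
clock: 3.1
position: [0.5595, -0.0953, 0.1606]
ee_rot: [-1.344, -2.839, 0.002]
force: [-0.4, 0.4, 0.2]
width: 1.001
```

```bash
python3 -c "
from h import *
st();goal(.5605,-.093,.088,2.261)
crop('side',270,90,400,210,5,'s2.png')"
```

```text
t 3.1 pos [ 0.5595 -0.0953  0.1606] yaw 2.2573 z [-7.e-04 -1.e-03 -1.e+00] q [ 0.547  0.517 -0.669  1.775  0.379  0.982  0.414] F [-0.4  0.4  0.2] M [ 0.08 -0.14 -0.03] w 1.0012
 xyz cm [0.12 0.23 7.26] ang [-0.001  0.    -0.004]
```

View pics/s2.png

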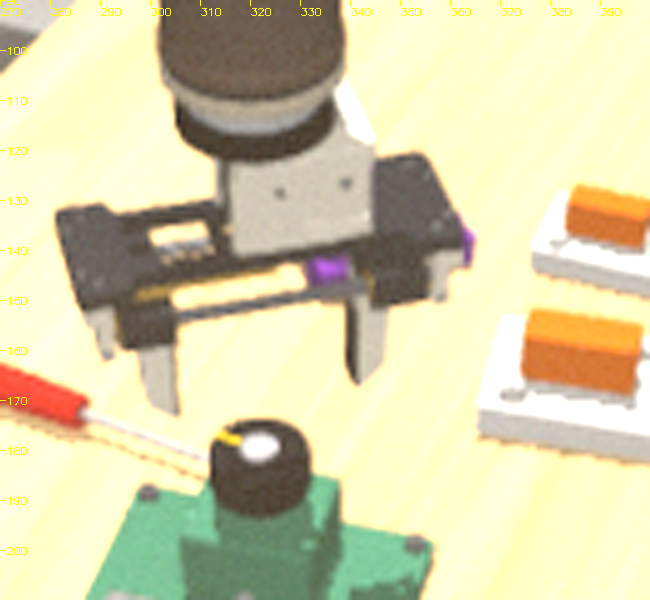

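The fingers straddle the wheel (tips at (302,172) and (341,165), wheel centre at about (321,180)). Next I descend and grip.

Request:
jog_arm --moves '[{"fingers": -1,"xyz": [0.1,0.2,4],"angular": [0,0,0]},{"fingers": -1,"xyz": [0.1,0.2,7.2],"angular": [0,0,0]},{"fingers": -1,"xyz": [0.1,0.2,7.2],"angular": [0,0,0]},{"fingers": 1,"xyz": [0.1,0.2,7.2],"angular": [0,0,0]},{"fingers": 1,"xyz": [0.1,0.2,7.2],"angular": [0,0,0]},{"fingers": 1,"xyz": [0.1,0.2,7.2],"angular": [0,0,0]},{"fingers": 1,"xyz": [0.1,0.2,7.2],"angular": [0,0,0]},{"fingers": 1,"xyz": [0.1,0.2,7.2],"angular": [0,0,0]}]' --grip_force 25

```text
clock: 4.15
position: [0.5606, -0.092, 0.0891]
ee_rot: [-1.34, -2.841, 0.003]
force: [-3.5, -1.3, 6.4]
width: 0.606
```

```bash
python3 -c "
from h import *
st();goal(.5605,-.093,.088,.161)"
```

```text
t 4.15 pos [ 0.5606 -0.092   0.0891] yaw 2.2601 z [-0.001  -0.0015 -1.    ] q [ 0.502  0.602 -0.621  1.84   0.457  0.847  0.343] F [-3.5 -1.3  6.4] M [-0.62  0.72  0.02] w 0.6059
 xyz cm [-0.07 -0.08  0.11] ang [-1.000e-03  2.000e-03  2.099e+00]
```

Request:
jog_arm --moves '[{"fingers": 1,"xyz": [0,0,0],"angular": [0,0,0.15]},{"fingers": 1,"xyz": [0,0,0],"angular": [0,0,0.3]},{"fingers": 1,"xyz": [0,0,0],"angular": [0,0,0.45]},{"fingers": 1,"xyz": [0,0,0],"angular": [0,0,0.6]},{"fingers": 1,"xyz": [0,0,0],"angular": [0,0,0.75]},{"fingers": 1,"xyz": [0,0,0],"angular": [0,0,0.9]},{"fingers": 1,"xyz": [0,0,0],"angular": [0,0,1.05]},{"fingers": 1,"xyz": [0,0,0],"angular": [0,0,1.2]},{"fingers": 1,"xyz": [0,0,0],"angular": [0,0,1.35]},{"fingers": 1,"xyz": [0,0,0],"angular": [0,0,1.5]},{"fingers": 1,"xyz": [0,0,0],"angular": [0,0,1.65]},{"fingers": 1,"xyz": [0,0,0],"angular": [0,0,1.8]}]'

```text
clock: 5.65
position: [0.5664, -0.0933, 0.0894]
ee_rot: [3.057, 0.707, 0.014]
force: [19.6, -9.5, -18.8]
width: 0.602
```

```bash
python3 -c "
from h import *
st();goal(.5605,-.093,.088,.161)
crop('top',240,160,340,235,7,'t3.png')
s=imaging.get_image('side');cv2.imwrite('pics/s3.png',s[:,:,::-1])"
```

```text
t 5.65 pos [ 0.5664 -0.0933  0.0894] yaw 0.4545 z [ 0.0098 -0.0021 -0.9999] q [ 0.176  0.526 -0.149  1.864  0.112  0.75  -1.151] F [ 19.6  -9.5 -18.8] M [-1.32 -3.8   0.2 ] w 0.6017
 xyz cm [-0.51 -0.29  0.13] ang [ 0.005 -0.009  0.293]
```

View pics/t3.png

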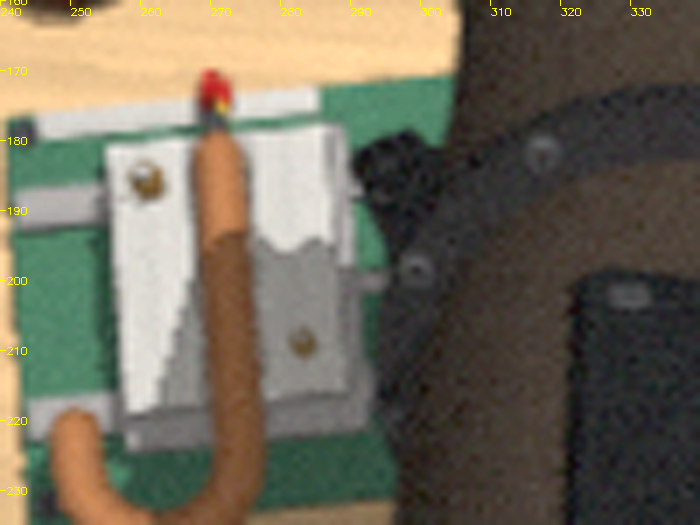

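The carriage has advanced: pointer at about (271.4,174.5), with the flag blade at (270.5,172) just ahead of it. Lateral force is about 22 N from a slightly off-axis grip. I'll check the side view for what remains.

```bash
python3 -c "
from h import *
s=cv2.imread('pics/s3.png')[:,:,::-1]
crop('side',250,190,330,260,10,'s3c.png',im=s)"
```

```text
(no output)
```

View pics/s3c.png

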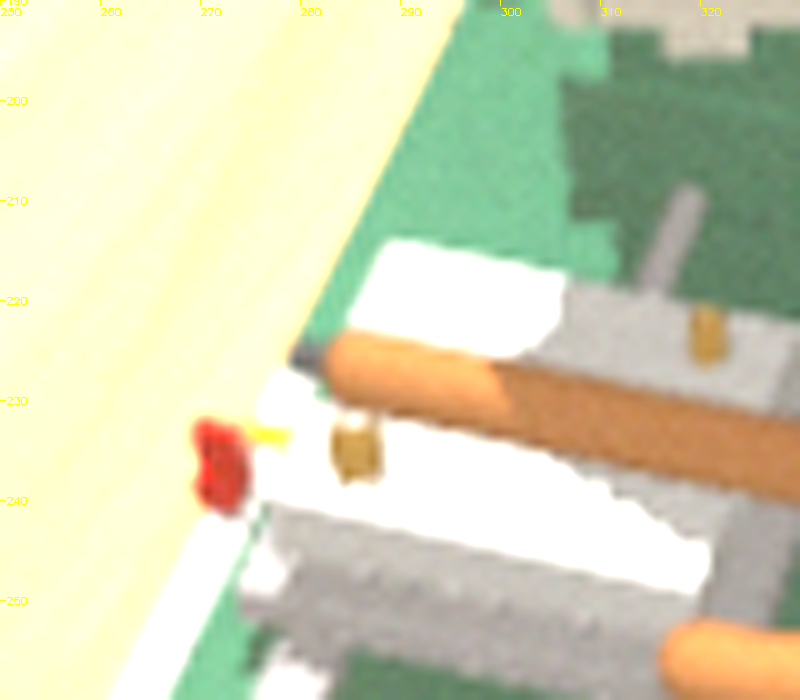

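Run:
```python
from h import *
np.set_printoptions(precision=4,suppress=True)
th=.1606;t=np.array([.5445,.0103]);R=np.array([[np.cos(th),-np.sin(th)],[np.sin(th),np.cos(th)]])
loc=lambda p:np.r_[(p[:2]-t)@R,p[2]]
T=lambda x,y:(240+x/7-.5,160+y/7-.5);S=lambda x,y:(250+x/10-.5,190+y/10-.5)
for n,a,b in(("pointer",(221,103),(262,434)),("flag",(214,92),(222,468)),("dbig",(147,180),(357,430)),("dsmall",(303,341),(709,313)),("tip",(275.5,0),(0,0))):
    if n=="tip":break
    p=tri(T(*a),S(*b));print(n,loc(p),"reproj",proj("top",p)[0]-T(*a))
for y in(.05,.0535,.057,.0605):   # pointer candidates at local x .0765
    P=np.r_[R@np.array([.0765,y])+t,.0396];print(y,(proj("top",P)[0]-[239.5,159.5])*7,(proj("side",P)[0]-[249.5,189.5])*10)
for y in(.053,.057,.061):
  for z in(.018,.042):
    P=np.r_[R@np.array([.086,y])+t,z];print("flag",y,z,(proj("top",P)[0]-[239.5,159.5])*7,(proj("side",P)[0]-[249.5,189.5])*10)
```

```text
pointer [0.0777 0.0538 0.0395] reproj [0.1014 0.4886]
flag [0.0878 0.0577 0.0268] reproj [0.0419 0.1971]
dbig [0.0359 0.0812 0.0851] reproj [-0.0013 -0.0066]
dsmall [-0.0359  0.0247  0.0876] reproj [-0.0038 -0.0224]
0.05 [231.046  108.2083] [266.3319 421.9011]
0.0535 [222.6785 109.0229] [261.3885 432.0244]
0.057 [214.3099 109.8376] [256.4228 442.1934]
0.0605 [205.9401 110.6525] [251.4347 452.4081]
flag 0.053 0.018 [228.2567 102.411 ] [236.6714 476.6595]
flag 0.053 0.042 [221.4885  85.4874] [226.4557 416.9401]
flag 0.057 0.018 [218.8912 103.3224] [231.0265 488.2044]
flag 0.057 0.042 [211.9218  86.4169] [220.6926 428.5193]
flag 0.061 0.018 [209.5242 104.2338] [225.3529 499.8078]
flag 0.061 0.042 [202.3537  87.3466] [214.8999 440.1582]
```

Request:
jog_arm --moves '[{"fingers": 1,"xyz": [0.1,0.3,0],"angular": [0,0,0.15]},{"fingers": 1,"xyz": [0.1,0.3,0],"angular": [0,0,0.3]},{"fingers": 1,"xyz": [0.1,0.3,0],"angular": [0,0,0.3]},{"fingers": 1,"xyz": [0.1,0.3,0],"angular": [0,0,0.3]},{"fingers": 1,"xyz": [0.1,0.3,0],"angular": [0,0,0.3]}]'

```text
clock: 6.38
position: [0.5668, -0.0944, 0.0893]
ee_rot: [3.13, 0.251, 0.01]
force: [11.0, -4.8, -10.5]
width: 0.606
```

Run:
```python
from h import *
st();goal(.563,-.094,.088,.161)
t=imaging.get_image('top');s=imaging.get_image('side')
a=cv2.convertScaleAbs(cv2.resize(t[165:195,250:290,::-1],None,fx=10,fy=10,interpolation=cv2.INTER_CUBIC),alpha=1.5)
b=cv2.resize(s[220:250,260:300,::-1],None,fx=10,fy=10,interpolation=cv2.INTER_CUBIC)
cv2.imwrite("pics/p4.png",np.hstack([a,b]))
```

```text
t 6.375 pos [ 0.5668 -0.0944  0.0893] yaw 0.1601 z [ 0.0064 -0.0012 -1.    ] q [ 0.122  0.524 -0.071  1.864  0.053  0.748 -1.388] F [ 11.   -4.8 -10.5] M [-0.79 -2.28 -0.1 ] w 0.6063
 xyz cm [-0.37 -0.1   0.13] ang [ 0.002 -0.006 -0.001]
```

View pics/p4.png

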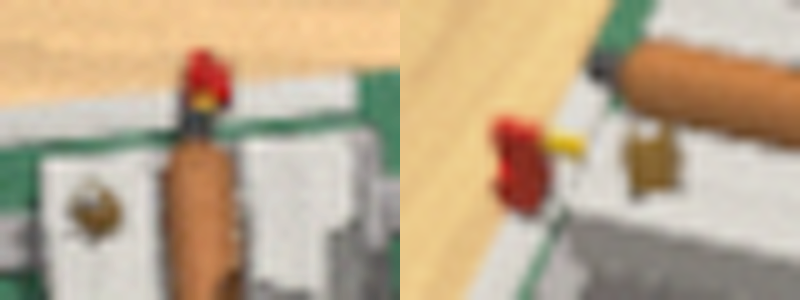

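Pointer and flag now agree: pointer at about (269.9,174.8) gives y=57.6 mm in base axes, flag 57.2 mm. I'll release and lift.

Request:
jog_arm --moves '[{"fingers": -1,"xyz": [0,0,0],"angular": [0,0,0]},{"fingers": -1,"xyz": [0,0,0],"angular": [0,0,0]},{"fingers": -1,"xyz": [0,0,0],"angular": [0,0,0]},{"fingers": -1,"xyz": [0,0,-6],"angular": [0,0,0]},{"fingers": -1,"xyz": [0,0,-9],"angular": [0,0,0]},{"fingers": -1,"xyz": [0,0,-9],"angular": [0,0,0]}]'

```text
clock: 7.22
position: [0.5649, -0.0933, 0.1814]
ee_rot: [3.131, 0.252, 0.008]
force: [-0.3, 0.6, -0.2]
width: 1.0
```

Run:
```python
from h import *
st();goal(.453,-.311,.11,.174)
```

```text
t 7.225 pos [ 0.5649 -0.0933  0.1814] yaw 0.1608 z [ 4.8e-03 -4.0e-04 -1.0e+00] q [ 0.126  0.41  -0.075  1.781  0.037  0.947 -1.375] F [-0.3  0.6 -0.2] M [ 0.03 -0.02 -0.02] w 1.0005
 xyz cm [-14.57  19.68   7.09] ang [ 0.001 -0.005 -0.013]
```

Request:
jog_arm --moves '[{"fingers": -1,"xyz": [-6,8,0],"angular": [0,-0.005,-0.013]},{"fingers": -1,"xyz": [-10,14,1],"angular": [0,-0.005,-0.013]},{"fingers": -1,"xyz": [-14.6,19.7,4],"angular": [0,-0.005,-0.013]},{"fingers": -1,"xyz": [-14.6,19.7,7],"angular": [0,-0.005,-0.013]},{"fingers": -1,"xyz": [-14.6,19.7,7],"angular": [0,-0.005,-0.013]},{"fingers": -1,"xyz": [-14.6,19.7,7],"angular": [0,-0.005,-0.013]},{"fingers": -1,"xyz": [-14.6,19.7,7],"angular": [0,-0.005,-0.013]}]'

```text
clock: 8.1
position: [0.4524, -0.3096, 0.1092]
ee_rot: [3.129, 0.276, -0.006]
force: [-1.0, 0.4, 0.4]
width: 1.001
```

Run:
```python
from h import *
st();goal(.453,-.311,.043,.174)
crop('top',260,160,340,235,7,'t5.png')
crop('side',330,90,440,200,5,'s5.png')
a=cv2.imread('pics/t5.png');b=cv2.imread('pics/s5.png');h=max(a.shape[0],b.shape[0])
a=cv2.resize(a,(400,375));b=cv2.resize(b,(400,400))
cv2.imwrite('pics/m5.png',np.hstack([np.vstack([a,np.zeros((25,400,3),np.uint8)]),b]))
```

```text
t 8.1 pos [ 0.4524 -0.3096  0.1092] yaw 0.1762 z [-3.7e-03 -4.0e-04 -1.0e+00] q [ 0.52   0.465 -0.026  1.908  0.02   0.771 -0.911] F [-1.   0.4  0.4] M [-0.   -0.05  0.  ] w 1.0009
 xyz cm [0.06 0.15 6.62] ang [-0.     0.004  0.002]
```

View pics/m5.png

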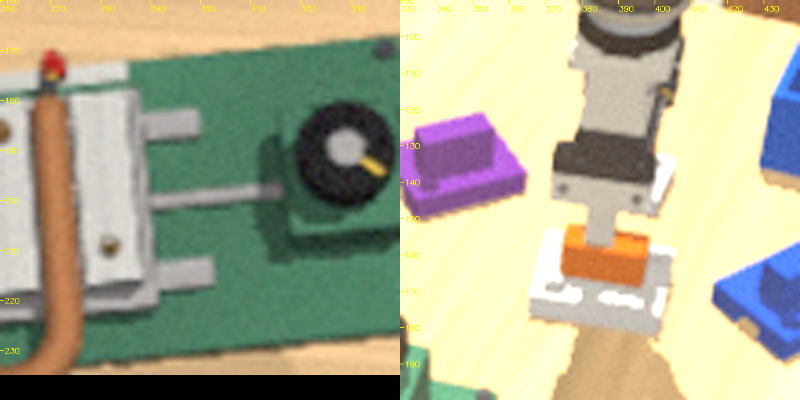

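The pointer still sits at the flag and the wheel mark has turned about 2.1 rad. The gripper is centred over the orange grip. Descending and gripping.

Request:
jog_arm --moves '[{"fingers": -1,"xyz": [0.1,0.1,4],"angular": [0,0.004,0]},{"fingers": -1,"xyz": [0.1,0.1,6.6],"angular": [0,0.004,0]},{"fingers": -1,"xyz": [0.1,0.1,6.6],"angular": [0,0.004,0]},{"fingers": 1,"xyz": [0.1,0.1,6.6],"angular": [0,0.004,0]},{"fingers": 1,"xyz": [0.1,0.1,6.6],"angular": [0,0.004,0]},{"fingers": 1,"xyz": [0.1,0.1,6.6],"angular": [0,0.004,0]},{"fingers": 1,"xyz": [0.1,0.1,6.6],"angular": [0,0.004,0]},{"fingers": 1,"xyz": [0.1,0.1,6.6],"angular": [0,0.004,0]},{"fingers": 1,"xyz": [0.1,0.1,6.6],"angular": [0,0.004,0]}]' --grip_force 50

```text
clock: 9.32
position: [0.4517, -0.3121, 0.0427]
ee_rot: [3.13, 0.272, -0.002]
force: [-0.5, -1.1, 0.8]
width: 0.396
```

Run:
```python
from h import *
st()
# lower_face from dowels at flag: local
th=.1606;t=np.array([.5445,.0103]);R=np.array([[np.cos(th),-np.sin(th)],[np.sin(th),np.cos(th)]])
```

```text
t 9.325 pos [ 0.4517 -0.3121  0.0427] yaw 0.1736 z [-1.1e-03 -1.0e-04 -1.0e+00] q [ 0.525  0.563 -0.025  1.955  0.024  0.624 -0.913] F [-0.5 -1.1  0.8] M [ 0.01  0.03 -0.02] w 0.3961
```

Request:
jog_arm --moves '[{"fingers": 1,"xyz": [0,0,0],"angular": [0,0,0]},{"fingers": 1,"xyz": [0,0,0],"angular": [0,0,0]},{"fingers": 1,"xyz": [0,0,0],"angular": [0,0,0]},{"fingers": 1,"xyz": [0,0,0],"angular": [0,0,0]}]'

```text
clock: 9.82
position: [0.4517, -0.3123, 0.0427]
ee_rot: [3.129, 0.272, -0.001]
force: [0.3, -2.4, -0.1]
width: 0.324
```

```bash
python3 -c "
from h import *
st()"
```

```text
t 9.825 pos [ 0.4517 -0.3123  0.0427] yaw 0.1735 z [-9.e-04 -4.e-04 -1.e+00] q [ 0.525  0.563 -0.025  1.955  0.024  0.624 -0.913] F [ 0.3 -2.4 -0.1] M [-0.44 -0.04 -0.08] w 0.3238
```

Request:
jog_arm --moves '[{"fingers": 1,"xyz": [0,0,-3],"angular": [0,0,0]},{"fingers": 1,"xyz": [0,0,-8],"angular": [0,0,0]},{"fingers": 1,"xyz": [0,0,-13],"angular": [0,0,0]},{"fingers": 1,"xyz": [0,0,-13.7],"angular": [0,0,0]},{"fingers": 1,"xyz": [0,0,-13.7],"angular": [0,0,0]}]'

```text
clock: 10.45
position: [0.4513, -0.3114, 0.179]
ee_rot: [-3.129, -0.273, 0.003]
force: [0.2, -0.5, -5.0]
width: 0.323
```

```bash
python3 -c "
from h import *
st();goal(.5338,.0652,.16,.161)"
```

```text
t 10.45 pos [ 0.4513 -0.3114  0.179 ] yaw 0.174 z [-1.9e-03  6.0e-04 -1.0e+00] q [ 0.524  0.378 -0.024  1.84   0.012  0.926 -0.902] F [ 0.2 -0.5 -5. ] M [0.01 0.01 0.03] w 0.3232
 xyz cm [ 14.65 -35.67   1.9 ] ang [-0.001  0.002  0.013]
```

Request:
jog_arm --moves '[{"fingers": 1,"xyz": [2,-5,0],"angular": [0,0.002,0.013]},{"fingers": 1,"xyz": [4,-10,0],"angular": [0,0.002,0.013]},{"fingers": 1,"xyz": [6,-15,0],"angular": [0,0.002,0.013]},{"fingers": 1,"xyz": [8,-20,0],"angular": [0,0.002,0.013]},{"fingers": 1,"xyz": [10,-25,0],"angular": [0,0.002,0.013]},{"fingers": 1,"xyz": [12,-30,0],"angular": [0,0.002,0.013]},{"fingers": 1,"xyz": [14,-34,0.5],"angular": [0,0.002,0.013]},{"fingers": 1,"xyz": [14.6,-35.7,1.5],"angular": [0,0.002,0.013]},{"fingers": 1,"xyz": [14.6,-35.7,1.9],"angular": [0,0.002,0.013]},{"fingers": 1,"xyz": [14.6,-35.7,1.9],"angular": [0,0.002,0.013]},{"fingers": 1,"xyz": [14.6,-35.7,1.9],"angular": [0,0.002,0.013]}]'

```text
clock: 11.82
position: [0.5337, 0.0631, 0.1604]
ee_rot: [3.131, 0.248, 0.001]
force: [0.5, -0.2, -2.9]
width: 0.324
```

Run:
```python
from h import *
st();goal(.5338,.0652,.15,.161)
crop('side',250,160,350,260,6,'s6.png')
t=imaging.get_image('top')
crop('top',230,155,310,240,6,'t6.png',im=t)
a=cv2.imread('pics/s6.png')[:600,:460];a=cv2.resize(cv2.imread('pics/s6.png'),(400,400));b=cv2.resize(cv2.imread('pics/t6.png'),(400,425))[:400]
cv2.imwrite('pics/m6.png',np.hstack([a,b]))
```

```text
t 11.825 pos [0.5337 0.0631 0.1604] yaw 0.1583 z [ 5.e-04 -6.e-04 -1.e+00] q [-0.104  0.389 -0.149  1.88   0.074  0.877 -1.702] F [ 0.5 -0.2 -2.9] M [ 0.02  0.04 -0.02] w 0.3241
 xyz cm [ 0.04 -0.21  1.04] ang [ 0.001 -0.    -0.003]
```

View pics/m6.png

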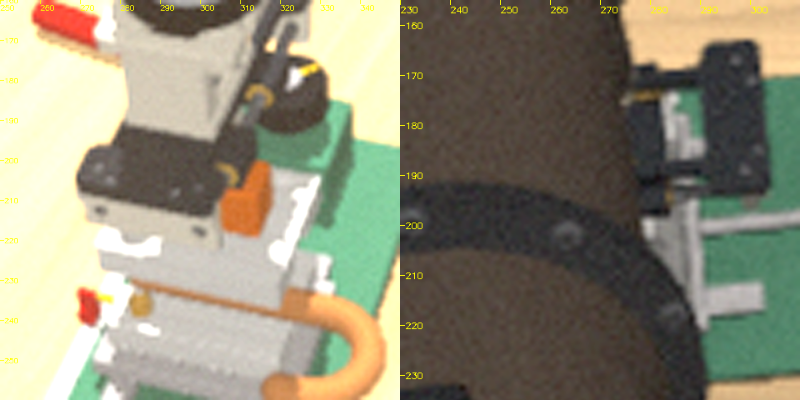

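The side view shows the upper hanging level over the lower half. Its +y bottom edge runs from (275,226) to (320.5,236), the big dowel is at about (285,235), and the pointer is still at the flag. The arm hides the block in the top view. I'll compare these pixels with the model before lowering.

Run:
```python
from h import *
np.set_printoptions(precision=1,suppress=True)
o=arm.observe();st()
yaw=.16;c,s=np.cos(yaw),np.sin(yaw);R=np.array([[c,-s],[s,c]])
P=o["position"];zu=P[2]-.0427
def corners(ctr,z):return [np.r_[R@np.array(q)+ctr,z] for q in((.055,.044),(-.055,.044))]
print("upper bottom +y corners, centre=TCP:",proj("side",corners(P[:2],zu)))
print("centre=TCP+(2mm tool x):",proj("side",corners(P[:2]+R@[.002,0],zu)))
print("centre=TCP+(2mm y):",proj("side",corners(P[:2]+R@[0,.002],zu)))
L=np.array([.5351,.0665])
for z in(.067,.070):print("lower top +y corners z",z,proj("side",corners(L,z)),"dbig",proj("side",np.r_[R@[.036,.0285]+L,z+.018]),"dbig base",proj("side",np.r_[R@[.036,.0285]+L,z]))
```

```text
t 11.925 pos [0.5 0.1 0.2] yaw 0.1589 z [ 0. -0. -1.] q [-0.1  0.4 -0.1  1.9  0.1  0.9 -1.7] F [ 0.5 -0.2 -4.5] M [ 0.   0.1 -0. ] w 0.3233
upper bottom +y corners, centre=TCP: [[274.5 227.3]
 [319.5 237.1]]
centre=TCP+(2mm tool x): [[273.7 227.1]
 [318.7 236.9]]
centre=TCP+(2mm y): [[274.2 227.9]
 [319.3 237.7]]
lower top +y corners z 0.067 [[275.8 241.8]
 [319.2 251.5]] dbig [[284.7 233.9]] dbig base [[285.3 238.6]]
lower top +y corners z 0.07 [[275.6 241. ]
 [319.2 250.8]] dbig [[284.6 233.1]] dbig base [[285.2 237.8]]
```

Request:
jog_arm --moves '[{"fingers": 1,"xyz": [0,-0.2,1],"angular": [0,0,0]},{"fingers": 1,"xyz": [0,-0.2,2],"angular": [0,0,0]},{"fingers": 1,"xyz": [0,-0.2,2.4],"angular": [0,0,0]},{"fingers": 1,"xyz": [0,-0.2,2.4],"angular": [0,0,0]},{"fingers": 1,"xyz": [0,-0.2,2.4],"angular": [0,0,0]}]'

```text
clock: 12.55
position: [0.5338, 0.0669, 0.1367]
ee_rot: [-3.131, -0.252, -0.002]
force: [0.6, -0.1, -4.5]
width: 0.32
```

Run:
```python
from h import *
st()
s=imaging.get_image('side');cv2.imwrite('pics/s7.png',s[:,:,::-1])
crop('side',262,205,342,265,10,'s7c.png',im=s)
```

```text
t 12.55 pos [0.5338 0.0669 0.1367] yaw 0.1607 z [ 1.3e-03  2.0e-04 -1.0e+00] q [-0.112  0.419 -0.148  1.904  0.082  0.823 -1.714] F [ 0.6 -0.1 -4.5] M [ 0.05  0.03 -0.01] w 0.3199
```

View pics/s7c.png

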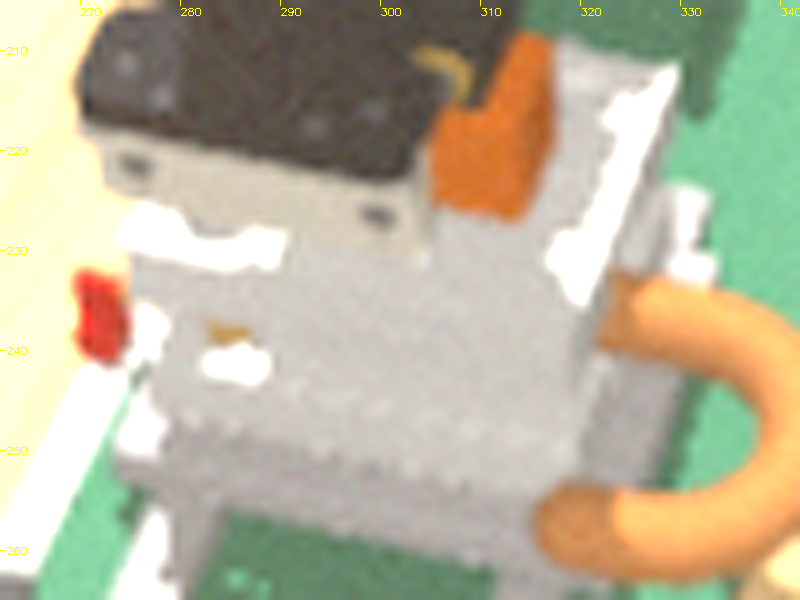

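The last close view (12th) shows the upper level above the lower half, with the big dowel just visible at (285,238) under its edge, and the red flag at (272,237). From here I'll work by force and pose.

```bash
python3 -c "
from h import *
st();goal(.534,.0653,.124,.161)"
```

```text
t 12.6 pos [0.5339 0.0669 0.1368] yaw 0.1607 z [ 1.5e-03  3.0e-04 -1.0e+00] q [-0.112  0.419 -0.148  1.904  0.082  0.823 -1.714] F [-0.5  0.8 -4.4] M [-0.01  0.    0.  ] w 0.3211
 xyz cm [-0.01  0.16  1.28] ang [-0.    -0.001 -0.   ]
```

Request:
jog_arm --moves '[{"fingers": 1,"xyz": [0,0.15,0.3],"angular": [0,0,0]},{"fingers": 1,"xyz": [0,0.15,0.6],"angular": [0,0,0]},{"fingers": 1,"xyz": [0,0.15,0.9],"angular": [0,0,0]},{"fingers": 1,"xyz": [0,0.15,1.2],"angular": [0,0,0]},{"fingers": 1,"xyz": [0,0.15,1.2],"angular": [0,0,0]}]'

```text
clock: 13.22
position: [0.5338, 0.0653, 0.1243]
ee_rot: [-3.131, -0.252, -0.001]
force: [-0.3, -0.2, -4.5]
width: 0.325
```

```bash
python3 -c "
from h import *
st();goal(.534,.0653,.112,.161)"
```

```text
t 13.225 pos [0.5338 0.0653 0.1243] yaw 0.1607 z [ 6.e-04  1.e-04 -1.e+00] q [-0.111  0.435 -0.147  1.915  0.086  0.796 -1.715] F [-0.3 -0.2 -4.5] M [0.   0.   0.07] w 0.3252
 xyz cm [0.02 0.01 1.23] ang [ 0.    -0.001 -0.   ]
```

Request:
jog_arm --moves '[{"fingers": 1,"xyz": [0,0,0.2],"angular": [0,0,0]},{"fingers": 1,"xyz": [0,0,0.4],"angular": [0,0,0]},{"fingers": 1,"xyz": [0,0,0.6],"angular": [0,0,0]},{"fingers": 1,"xyz": [0,0,0.8],"angular": [0,0,0]},{"fingers": 1,"xyz": [0,0,0.8],"angular": [0,0,0]}]'

```text
clock: 13.85
position: [0.5339, 0.0653, 0.1164]
ee_rot: [-3.131, -0.252, -0.001]
force: [-0.1, -0.7, -4.2]
width: 0.324
```

```bash
python3 -c "
from h import *
st()"
```

```text
t 13.85 pos [0.5339 0.0653 0.1164] yaw 0.1607 z [ 8.e-04  1.e-04 -1.e+00] q [-0.112  0.446 -0.145  1.923  0.089  0.778 -1.717] F [-0.1 -0.7 -4.2] M [ 0.05 -0.04 -0.  ] w 0.3244
```

Request:
jog_arm --moves '[{"fingers": 1,"xyz": [0,0,0.15],"angular": [0,0,0]},{"fingers": 1,"xyz": [0,0,0.3],"angular": [0,0,0]},{"fingers": 1,"xyz": [0,0,0.45],"angular": [0,0,0]},{"fingers": 1,"xyz": [0,0,0.6],"angular": [0,0,0]},{"fingers": 1,"xyz": [0,0,0.6],"angular": [0,0,0]}]' --grip_force 60

```text
clock: 14.48
position: [0.5341, 0.0654, 0.1115]
ee_rot: [-3.131, -0.252, -0.003]
force: [-3.5, -1.0, 9.9]
width: 0.326
```

```bash
python3 -c "
from h import *
st()"
```

```text
t 14.475 pos [0.5341 0.0654 0.1115] yaw 0.1607 z [ 1.7e-03  2.0e-04 -1.0e+00] q [-0.113  0.453 -0.144  1.927  0.091  0.766 -1.719] F [-3.5 -1.   9.9] M [-0.24  1.1   0.02] w 0.3262
```

Request:
jog_arm --moves '[{"fingers": 1,"xyz": [0,0,0.05],"angular": [0,0,0]},{"fingers": 1,"xyz": [0,0,0.1],"angular": [0,0,0]},{"fingers": 1,"xyz": [0,0,0.1],"angular": [0,0,0]}]'

```text
clock: 14.85
position: [0.5341, 0.0654, 0.1107]
ee_rot: [-3.131, -0.252, -0.003]
force: [-4.2, -1.4, 11.3]
width: 0.322
```

Request:
jog_arm --moves '[{"fingers": 1,"xyz": [0,0,0.05],"angular": [0,0,0]},{"fingers": 1,"xyz": [0,0,0.1],"angular": [0,0,0]},{"fingers": 1,"xyz": [0,0,0.1],"angular": [0,0,0]}]'

```text
clock: 15.22
position: [0.5341, 0.0654, 0.1099]
ee_rot: [3.131, 0.252, 0.003]
force: [-5.2, -0.9, 13.6]
width: 0.324
```

```bash
python3 -c "
from h import *
st()"
```

```text
t 15.225 pos [0.5341 0.0654 0.1099] yaw 0.1607 z [ 1.9e-03  1.0e-04 -1.0e+00] q [-0.114  0.455 -0.144  1.929  0.092  0.762 -1.72 ] F [-5.2 -0.9 13.6] M [-0.22  1.36  0.06] w 0.3238
```

Request:
jog_arm --moves '[{"fingers": 1,"xyz": [0,0,0.05],"angular": [0,0,0]},{"fingers": 1,"xyz": [0,0,0.1],"angular": [0,0,0]},{"fingers": 1,"xyz": [0,0,0.13],"angular": [0,0,0]},{"fingers": 1,"xyz": [0,0,0.13],"angular": [0,0,0]},{"fingers": 1,"xyz": [0,0,0.13],"angular": [0,0,0]},{"fingers": 1,"xyz": [0,0,0.13],"angular": [0,0,0]}]'

```text
clock: 15.98
position: [0.5341, 0.0654, 0.1088]
ee_rot: [3.131, 0.252, 0.003]
force: [-5.1, -1.5, 15.8]
width: 0.323
```

Run:
```python
from h import *
st()
now=imaging.get_image('side')[:,:,::-1].copy();cv2.imwrite('pics/s8.png',now)
def cen(im,lo,hi,x0,y0,x1,y1):
    w=cv2.inRange(cv2.cvtColor(im[y0:y1,x0:x1],cv2.COLOR_BGR2HSV),lo,hi);m=cv2.moments(w,True);return (m["m00"],)+((round(x0+m["m10"]/m["m00"],2),round(y0+m["m01"]/m["m00"],2)) if m["m00"] else ())
for n,im in(("s3 (3.5mm before)",cv2.imread('pics/s3.png')),("s7 above",cv2.imread('pics/s7.png')),("now",now)):
    print(n,"yellow",cen(im,(22,150,90),(34,255,255),262,215,292,250),"red",cen(im,(0,150,60),(8,255,255),262,222,280,250),"orange grip",cen(im,(5,190,120),(14,255,255),300,195,322,250))
print("crook face rows: upper/lower right edge columns")
st()
```

```text
t 15.975 pos [0.5341 0.0654 0.1088] yaw 0.1606 z [ 2.e-03  1.e-04 -1.e+00] q [-0.114  0.456 -0.144  1.93   0.092  0.76  -1.72 ] F [-5.1 -1.5 15.8] M [-0.29  1.62  0.02] w 0.3233
s3 (3.5mm before) yellow (4.0, 276.5, 233.0) red (36.0, 271.39, 235.72) orange grip (0.0,)
s7 above yellow (0.0,) red (37.0, 271.43, 235.84) orange grip (109.0, 310.84, 218.5)
now yellow (2.0, 275.0, 233.5) red (37.0, 271.54, 235.84) orange grip (97.0, 311.47, 226.14)
crook face rows: upper/lower right edge columns
t 16.025 pos [0.5341 0.0654 0.1088] yaw 0.1606 z [ 1.9e-03  1.0e-04 -1.0e+00] q [-0.114  0.456 -0.144  1.93   0.092  0.76  -1.72 ] F [-6.2 -2.1 16.5] M [-0.3   1.61  0.02] w 0.3247
```

Run:
```python
from h import *
a=cv2.imread('pics/s7.png');b=cv2.imread('pics/s8.png')
def edge(im):  # crook: orange-brown mask centroid, crook end at the -x side
    hsv=cv2.cvtColor(im[236:266,316:346],cv2.COLOR_BGR2HSV)
    return hsv
f=8
A=cv2.resize(a[225:275,322:350],None,fx=f,fy=f,interpolation=cv2.INTER_CUBIC);B=cv2.resize(b[225:275,322:350],None,fx=f,fy=f,interpolation=cv2.INTER_CUBIC)
tpl=A[10*f:38*f,2*f:24*f];r=cv2.matchTemplate(B,tpl,cv2.TM_CCOEFF_NORMED);_,m,_,p=cv2.minMaxLoc(r)
print("crook shift px",p[0]/f-2,p[1]/f-10,"score",m)
X=np.array([.47,.05,.075]);print("px per 5.5mm sink",proj("side",X-[0,0,.0055])-proj("side",X))
st()
```

```text
crook shift px 0.0 1.375 score 0.9240716099739075
px per 5.5mm sink [[0.024785  1.4480943]]
t 16.025 pos [0.5341 0.0654 0.1088] yaw 0.1606 z [ 1.9e-03  1.0e-04 -1.0e+00] q [-0.114  0.456 -0.144  1.93   0.092  0.76  -1.72 ] F [-6.2 -2.1 16.5] M [-0.3   1.61  0.02] w 0.3247
```

```bash
python3 -c "
from cell import job
print(job.sign_off())"
```

```text
the job is handed in; nothing more can be done
None
```

I turned the handwheel about 2.1 rad clockwise, set the orange-grip upper half onto the dowels, pressed the pair down, and signed off still holding and pressing. The hand-in gave no verdict.

Last checks before hand-in, at about 16 s on the clock:
- **Pointer:** measured about 0.5 mm from the flag after turning, and unchanged in a later view. With the upper half on, too little of the pointer was visible in the side view for a precise check.
- **Fit on the dowels:** the upper half slid down with no sideways force until firm contact at the expected height, within about 2 mm of what the cameras gave for the lower face. I judged "home" from force and height only. The arm blocked the top view there, and I had used all 12 picture views.
- **Press:** I was pushing with about 16 N. The crook's shift in the side view puts the sink at about 5.2 mm, and the spring data gives about 5.5 mm.
- **Grip:** set to 60 N, with the opening steady at about 30 mm, matching the bar. The tool was within 0.002 rad of vertical.

**Off-nominal:** gripping the wheel slightly off its axis put up to about 29 N on the wrist during the turn. I partly corrected that before releasing. A sideways force of about 6 N remained in the final press. I never touched the jar, spare crook or screwdriver, but did not re-measure their positions.

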